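# Set the dough-length stop to the red mark

### The job

Set the dough-length gauge for the next batch: with a fingertip, push the grey sliding stop along its rail by one of its black end plates until it clicks into the slot marked by the red tab, then take the hand away. Only push it: do not pinch the stop between the fingers, do not touch the knob on its top, and leave the baskets, skillet, ramekin, scraper and tins where they are.

Things in the scene. Friction and masses are not known exactly. Their poses are not given: they have to be found in the camera images.
- rail: gauge fixed on the marble slab (slab top at z = 20 mm). Origin on the slab, under the rail's middle; y along the rail, z up, tabs on the +x side. Base plate x -30 to +80 mm, 330 mm long, 6 mm thick; steel rail x -18 to +18 mm, top 20 mm above the origin, with four slots (detents) 12 mm wide centred at y = -100, -60, +60, +100 mm. Free room above the rail on both sides of the carriage
- carriage (a joint): place of the grey sliding stop (carriage) along the rail's +y, m; 0 = rail's middle, ends at +-0.12; in a detent it equals the slot's y. 58 mm long over its end plates, 120 mm wide, flat top 53 mm above the rail's origin. Slides with about 2 N and stays put; over a slot it is drawn in over the last 3 mm and resistance vanishes; 7 to 10 N push it out, so it can pass unwanted slots
- pointer (a point): tip of the carriage's thin red pointer, on the tab side, 54 mm to the rail's +x and 10 mm above the rail's origin; its y in the rail frame is the carriage's position
- plate_left: black rubber end plate on the carriage's +y end, pushed to move it to -y. Flat, 120 mm wide (rail x -75 to +45 mm), outer face 29 mm from the carriage's middle, from 22 to 54 mm above the rail's origin (over the rail). Origin: on the carriage's middle, at the rail origin's height
- plate_right: the same end plate on the carriage's -y end (outer face at -29 mm), to push on to move the carriage to +y; same origin
- plunger (a joint): drop of the carriage's spring plunger, m: about 0 on plain rail, +0.0033 when it has fallen fully into a slot (a detent), both within 0.5 mm
- plunger_cap: black round knob of the plunger, 18 mm across, on the middle of the carriage's top; its top is 67 mm above the rail's origin when up, 64 mm when dropped. Not to be touched. Origin: on the carriage's middle, near the rail origin's height
- tab_red: red enamel tab, 22 mm (x) x 18 mm (y, along the rail) x 4 mm, fixed on the gauge's base beside one of the four slots; origin under its centre, axes parallel to the rail's. It marks the wanted slot: tab and slot have the same y in the rail frame, which may be any of the four
- tab_white: white enamel tab, 22 mm (x) x 18 mm (y, along the rail) x 4 mm, fixed on the gauge's base beside one of the four slots; origin under its centre, axes parallel to the rail's
- tab_blue: blue enamel tab, 22 mm (x) x 18 mm (y, along the rail) x 4 mm, fixed on the gauge's base beside one of the four slots; origin under its centre, axes parallel to the rail's
- tab_yellow: yellow enamel tab, 22 mm (x) x 18 mm (y, along the rail) x 4 mm, fixed on the gauge's base beside one of the four slots; origin under its centre, axes parallel to the rail's
- basket_a: round cane proving basket, loose, 200 mm across the rim, 84 mm high, origin under its centre; leave it alone
- basket_b: second round cane basket, same size; leave it alone
- skillet: black cast-iron skillet, loose, 236 mm across, 42 mm high, origin under the pan's centre, handle to its -x reaching 245 mm from the origin; leave it alone
- ramekin: white ceramic ramekin, loose, 84 mm across, 45 mm high, origin under its centre; leave it alone
- scraper: steel dough scraper lying flat, loose, blade 75 x 130 mm with a round wooden handle along its +x edge, 24 mm high; leave it alone
- tin_a: closed spice tin with copper twist cap, loose, 62 mm across, 50 mm high, origin under its centre; leave it alone
- tin_b: closed spice tin with dark steel twist cap, otherwise the same; leave it alone

How it is judged:
By the outcome, as a careful person would: the job done as asked, in the order asked, and still so for the second after the job is handed in, with the robot touching nothing.
It also fails if it takes over 40 s, if anything falls off the work surface, if the arm or the gripper's body presses on something with over 40 N, if the wrist force passes 120 N, or if a joint passes its speed limit or range.

### The arm

A 6-joint arm with a two-finger parallel gripper is mounted at the origin on the work surface. World frame = base frame: x ahead of the robot, y to its left, z up, the work surface at z = 0. Lengths are in m, angles in degrees, forces in N, time in s.
With the tool pointing down it reaches from about 0.35 to 0.725 m from the base axis. Payload 6 kg.
Tool frame: the origin (TCP) lies at the very end of the fingers, on their centre line; the grasp point (between the pads) lies 19 mm behind it (bot.hold_point_z is the distance from the TCP to the grasp point, in m); x points along the fingers, z is the direction in which the jaws open and shut, and the axes are right-handed (so a half turn about x gives the same grasp; the last joint's range is limited). The gripper opens to 85 mm and grips with 20 to 120 N. Pads are 22 mm wide; open, the fingers measure 114 mm over their backs; the gripper's body (76 mm by 85 mm) begins 54 mm behind the grasp point. The pads swing forward as they close: fully open they stand 13 mm farther back than shut.
Start: joints at [-46.885, 2.303, 4.859, 0, -92.561, -19.12], TCP at [0.244, -0.548, 0.231] pointing down, gripper open.
Joint ranges: [-146.85, 146.85], [-73.84, 115.35], [-62.03, 85.46], [-188.31, 113.3], [-161.28, -10.13], [-171.36, 171.36]. Speed limits (degrees/s): [147.25, 147.25, 172.46, 180, 180, 180].

### API

Orientations are given as [roll, pitch, yaw] about the fixed x, y, z axes, in that order (R = Rz(yaw) Ry(pitch) Rx(roll)).
In Python, from bench import bot gives the robot as it stands.
- The arm moves only by the tool step_arm, never from a script. Its argument "increments" is a list of rows, each a list of 7 numbers: the shift along the world's x, y, z scaled (see below), then the turn, a rotation vector about the world's x, y, z scaled (see below), then the closure in counts, from 0 (fully open) to 255 (shut). A call has 1 to 20 rows; each row is the pose to reach, as a shift and turn from the pose commanded when the call began, turning the shorter way round; what a row does not reach only later rows make up. The controller multiplies each number of a shift by 0.1 m and each number of a turn by 360 degrees. A row lasts 1/8 s, in which the tool goes at most 62.5 mm and 10.7 degrees, less where a joint would pass 70% of its speed; a pose out of reach is approached as far as the arm can. A call with a number of a shift or a turn outside -1 to 1 is refused whole. A call with a gripper value outside its range is refused whole. The fingers move at their own pace and stop on an object; the grip force is fixed at half the most. Time passes only in rows, so rows that repeat a pose let the fingers close. It gives the time, the measured TCP pose, the force and the opening at its end, in the units of the state.
- bot.observe(): the state, without advancing time (a new reading comes with each control period).
- bot.read_camera(name): name is "scene" or "top" or "wrist"; returns (picture, depth): 420x560x3 uint8, red, green, blue; 420x560 float32, m along the optical axis (not along the pixel's ray), 0 where there is no reading.
- bot.camera_params(name): a dict with "mtx" (3x3 intrinsics, pixels), "world_from_camera" (4x4, takes a point from camera to world coordinates). Camera axes: x right, y up, looking along -z (the intrinsics and any distortion apply to the point x, -y, -z); pixel columns grow to the right and rows downward; lengths in m; the calibration is good to about 2 mm. A picture is of the moment at which its call begins: read the wrist's pose just before it. camera_params takes no time and is no camera call; for the wrist camera it gives the pose at the moment of the call.
- bot.hand_in(): hands the job in, once; it reports no verdict.
Trained networks look in the newest picture that a camera, given by its name, has taken for a name from the list of things; names that differ only in an ending like _2 or _b are one class to them, and where a whole thing is asked for, a point or a joint stands for the part that bears it (a point fixed in the world has none). Each returns a list of dicts, best first, with "conf" (0 to 1); they miss things now and then, are a little off and sometimes report something else, mostly with a low value. They report only what shows in the picture. A call takes as long as a camera call.
- bot.cut_out(camera, name): "pixels" (420x560 bool, what is visible of it) and "position" ([column, row] in pixels, amid what is visible of it).
- bot.tip_of(camera, name): "position" ([column, row] in pixels: a listed point, or the origin of a listed thing).
The state is a dict: "t": time; "joint_pos": joint angles; "qd": joint speeds; "effort": joint torques, N m; "position": TCP position; "ee_rot": TCP orientation; "ft_force": force on the tool from outside, world axes, zero at the start; "torque": the same for the moment, N m; "finger_gap": finger opening in m.
Only numpy, scipy, OpenCV 4.12 (cv2) and the standard library are available. Lean on these libraries where they do the work, as an engineer would, in place of code of your own. Each camera call takes 0.05 s, during which the arm holds its last target.

## Working session

There is one attempt and no reset: what is moved stays moved. The work goes in short steps, Python scripts to look and compute and a tool call to move; the robot and the scene stay as the last step left them, time stands still between calls to the robot, and variables do not carry over. Pictures are saved under pics/ and viewed, and the job is handed in when it is done.

Besides the shell and the picture viewer there is one more tool, called after ">>>" by a JSON object that holds its "api" and its "payload", one argument or row to a line. step_arm: Moves the arm, as the interface text tells. Shifts and turns lie within -1 to 1; 1 stands for 0.1 m of shift or 360 degrees of turn. Its arguments: {"type":"object","properties":{"increments":{"type":"array","items":{"type":"array","items":{"type":"number"}}}},"required":["increments"]}

```bash
ls; mkdir -p pics
python3 - <<'E'
from bench import bot
import cv2
o=bot.observe(); print(o)
for c in ["top","scene"]:
    p,d=bot.read_camera(c); cv2.imwrite(f"pics/{c}0.png",p[:,:,::-1])
    k=bot.camera_params(c); print(c,k)
E
```

```text
pics
{'t': 0.0, 'joint_pos': array([-4.68854738e+01,  2.33972332e+00,  4.80140395e+00, -2.74318000e-02,
       -9.25616573e+01, -1.91180896e+01]), 'qd': array([ 0.01351059, -0.01033657, -0.04753523,  0.04212296, -0.00239317,
        0.028503  ]), 'effort': array([ 1.41642005e-03, -3.68202996e+01,  3.47427070e+01,  6.93193451e+00,
       -5.14183354e-03, -1.47289274e-07]), 'position': array([ 0.24393684, -0.54780958,  0.23025649]), 'ee_rot': array([  3.78820527,  89.89633519, 117.78584402]), 'ft_force': array([1.34693511, 0.32531781, 0.39561678]), 'torque': array([-0.03735793, -0.05498348,  0.04091317]), 'finger_gap': 0.08549351770506197}
top {'mtx': array([[526.56463016,   0.        , 273.13311638],
       [  0.        , 526.56463016, 204.5005582 ],
       [  0.        ,   0.        ,   1.        ]]), 'world_from_camera': array([[-0.02960833,  0.99166858, -0.12536656,  0.39857497],
       [-0.99913686, -0.03301787, -0.02520617, -0.02008383],
       [-0.0291355 ,  0.12451204,  0.99179024,  1.24001771],
       [ 0.        ,  0.        ,  0.        ,  1.        ]])}
scene {'mtx': array([[409.98043564,   0.        , 280.75484931],
       [  0.        , 409.98043564, 210.89244784],
       [  0.        ,   0.        ,   1.        ]]), 'world_from_camera': array([[-0.00245927, -0.58122971,  0.81373581,  1.29560072],
       [ 0.99987842, -0.01395941, -0.006949  ,  0.00130206],
       [ 0.01539823,  0.81361979,  0.58119338,  0.5782871 ],
       [ 0.        ,  0.        ,  0.        ,  1.        ]])}
```

View pics/top0.png

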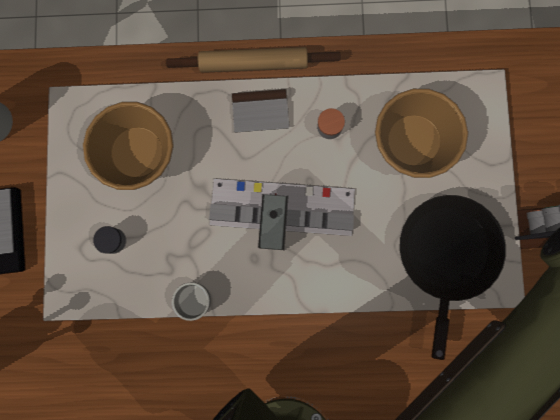

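View pics/scene0.png

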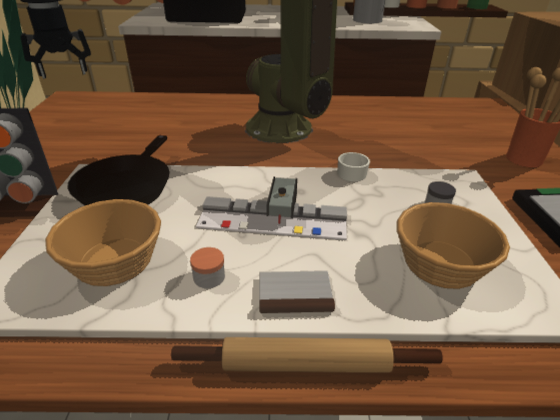

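The top view shows the gauge at the middle (columns 208–355, rows 178–235), the carriage near (274, 222), and the red tab near (326, 192) on the -y (right) side. The white tab is hard to see, so I'll zoom in and measure.

```bash
cat > h.py <<'E'
import numpy as np, cv2
from bench import bot
def ray(c,u,v,k=None):
    k=k or bot.camera_params(c); K=k["mtx"];T=k["world_from_camera"]
    d=np.array([(u-K[0,2])/K[0,0],-(v-K[1,2])/K[1,1],-1.]); return T[:3,3],T[:3,:3]@d
def onz(c,u,v,z,k=None):
    o,d=ray(c,u,v,k); return o+d*(z-o[2])/d[2]
def proj(c,P,k=None):
    k=k or bot.camera_params(c); K=k["mtx"];T=k["world_from_camera"]
    p=T[:3,:3].T@(np.asarray(P)-T[:3,3]); x=p[0]/-p[2];y=-p[1]/-p[2]
    return K[0,0]*x+K[0,2],K[1,1]*y+K[1,2]
def tab(c,n):
    pass
E
python3 - <<'E'
from h import *
p=cv2.imread("pics/top0.png")[165:265,195:370]
cv2.imwrite("pics/topz.png",cv2.resize(p,None,fx=4.5,fy=4.5,interpolation=cv2.INTER_CUBIC))
p=cv2.imread("pics/scene0.png")[165:250,185:360]
cv2.imwrite("pics/scz.png",cv2.resize(p,None,fx=4.5,fy=4.5,interpolation=cv2.INTER_CUBIC))
for c in ["top","scene"]:
    for n,z in [("tab_red",.026),("tab_white",.026),("tab_blue",.026),("tab_yellow",.026),("rail",.02),("pointer",.03),("plunger_cap",.02),("plate_left",.02)]:
        for r in bot.tip_of(c,n)[:2]:
            print(c,n,round(r["conf"],2),np.round(r["position"],1),np.round(onz(c,*r["position"],z)*1000,1))
E
```

```text
top tab_red 0.62 [324.7 193.2] [ 574.5 -109.9   26. ]
top tab_white 0.39 [307.9 189.1] [585.5 -71.3  26. ]
top tab_blue 0.47 [241.8 184.6] [601.4  82.7  26. ]
top tab_yellow 0.68 [274.  191.8] [581.8   7.9  26. ]
top tab_yellow 0.53 [258.  189.2] [589.2  45.   26. ]
top rail 0.73 [282.5 217.7] [521.1 -10.   20. ]
top pointer 0.66 [273.5 189.7] [586.2   8.8  30. ]
top plunger_cap 0.42 [273.6 219.7] [517.1  10.9  20. ]
top plate_left 0.69 [274.9 214.5] [529.2   7.5  20. ]
scene tab_red 0.43 [228.7 223.2] [ 572.1 -107.4   26. ]
scene tab_white 0.43 [245.4 227.1] [585.3 -69.4  26. ]
scene tab_blue 0.64 [312.1 229.1] [589.2  76.6  26. ]
scene tab_yellow 0.62 [297.8 229.5] [591.3  45.3  26. ]
scene tab_yellow 0.38 [205.4 278.7] [ 744.4 -132.8   26. ]
scene rail 0.84 [275.5 212.1] [519.1  -4.3  20. ]
scene pointer 0.8 [279.8 223.3] [575.1   5.9  30. ]
scene pointer 0.53 [207.  277.1] [ 744.2 -129.5   30. ]
scene plunger_cap 0.65 [312.1 230.9] [587.9  77.   20. ]
scene plate_left 0.64 [278.4 212.5] [520.5   2.5  20. ]
scene plate_left 0.47 [313.2 230.8] [587.5  79.5  20. ]
```

View pics/topz.png

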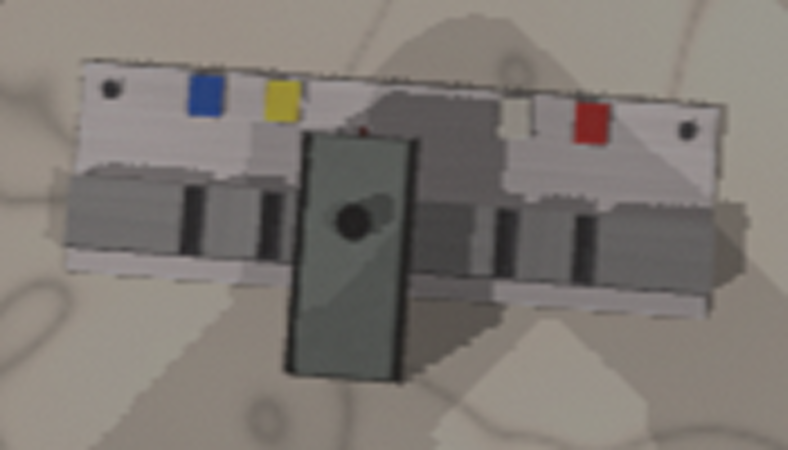

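View pics/scz.png

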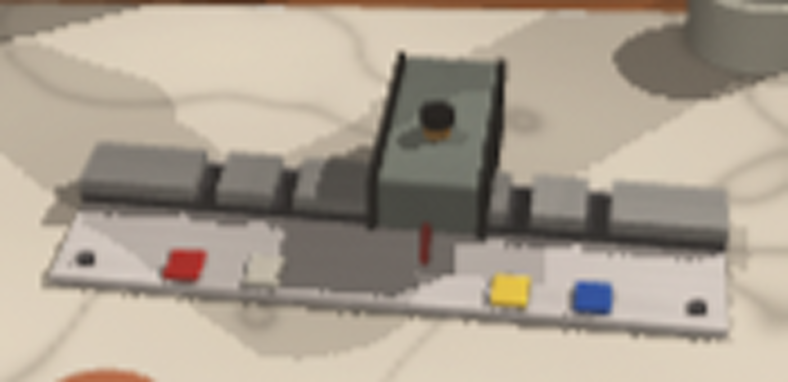

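Blue, yellow, white and red sit left to right, so red marks the outermost -y slot, at -100. The carriage is just left of the rail's middle. Next I'll fit the rail pose.

Run:
```python
from h import *
from scipy.optimize import least_squares
def fz(pts,ox,oy): return [(ox+(u+.5)/4.5-.5,oy+(v+.5)/4.5-.5) for u,v in pts]
top=fz([(82,60),(722,105),(708,317),(65,270),(206,95),(282,101),(591,123)],195,165)
loc=[(80,165,6),(80,-165,6),(-30,-165,6),(-30,165,6),None,None,None]
W=np.array([onz("top",*p,.026 if i<4 else .030) for i,p in enumerate(top)])*1000
print(np.round(W,1))
L=np.array([l[:2] for l in loc[:4]],float)
def res(q):
    c,s=np.cos(q[2]),np.sin(q[2]); R=np.array([[c,-s],[s,c]])
    return (L@R.T+q[:2]-W[:4,:2]).ravel()
s=least_squares(res,[530,0,0]); q=s.x; print("top",q[:2],np.degrees(q[2]),np.round(s.fun,1))
c,sn=np.cos(q[2]),np.sin(q[2]); R=np.array([[c,-sn],[sn,c]])
print("tabs in rail",np.round((W[4:,:2]-q[:2])@R,1))
# slot centres (rail top z 40)
sl=fz([(193,220),(270,225),(506,242),(584,248)],195,165)
print("slots",np.round((np.array([onz("top",*p,.040)[:2]*1000 for p in sl])-q[:2])@R,1))
ct=fz([(302,131),(419,138),(402,382),(286,373)],195,165)
C=np.array([onz("top",*p,.073)*1000 for p in ct]);print("carr",np.round(C,1),np.round((C[:,:2]-q[:2])@R,1))
# scene
sc=fz([(45,283),(728,334),(185,265),(510,291),(593,298),(262,270)],185,165)
print("scene rail:",np.round((np.array([onz("scene",*p,.026 if i<2 else .03)[:2]*1000 for i,p in enumerate(sc)])-q[:2])@R,1))
# depth
p,d=bot.read_camera("top"); 
k=bot.camera_params("top")
def dz(u,v):
    o,r=ray("top",u,v,k); return np.round((o+r*d[int(round(v)),int(round(u))])*1000,1)
for u,v in [(268,235),(275,235),(230,212),(345,222),(300,250),(335,205)]: print((u,v),dz(u,v))
```

```text
[[ 619.5  150.4   26. ]
 [ 584.4 -180.7   26. ]
 [ 475.3 -168.2   26. ]
 [ 509.9  160.9   26. ]
 [ 598.2   85.7   30. ]
 [ 593.7   46.4   30. ]
 [ 576.8 -112.6   30. ]]
top [522.44028545  -6.75423866] -6.02821133028413 [-0.2 -1.5  0.2  1.4  0.   0.5 -0.  -0.4]
tabs in rail [[ 65.6  99.9]
 [ 65.3  60.3]
 [ 65.1 -99.5]]
slots [[ -0.8 100.1]
 [ -0.5  60.6]
 [ -0.5 -59.8]
 [ -0.6 -99.4]]
carr [[571.3  34.4  73. ]
 [565.8 -23.7  73. ]
 [445.1 -11.3  73. ]
 [451.3  45.5  73. ]] [[ 44.2  46.1]
 [ 44.9 -12.3]
 [-76.4 -12.7]
 [-76.2  44.5]]
scene rail: [[  84.6 -165.2]
 [  81.9  163.8]
 [  66.9  -99.8]
 [  67.3   59.4]
 [  67.7   99.4]
 [  66.1  -61.8]]
(268, 235) [478.3  23.   73.5]
(275, 235) [477.5   7.4  77.1]
(230, 212) [536.4 110.3  38.5]
(345, 222) [ 504.6 -152.1   40.5]
(300, 250) [444.9 -47.9  21.1]
(335, 205) [ 545.4 -131.9   32. ]
```

The fit is consistent in both cameras. The rail origin is at (522.4, -6.8) with yaw -6.0°, the carriage is at about +16.4 mm, and the red tab is at -100. So I push plate_left toward -y. Now I'll work out the tool orientation and the waypoints.

Run:
```python
from h import *
from scipy.spatial.transform import Rotation as Ro
o=bot.observe(); print(o["t"],o["position"])
R=Ro.from_euler("xyz",o["ee_rot"],degrees=True); M=R.as_matrix(); print(np.round(M,3))
yaw=np.radians(-6.03); 
ex=np.array([np.cos(yaw),np.sin(yaw),0]);ey=np.array([-np.sin(yaw),np.cos(yaw),0])
for nm,zt in [("z=+ey",ey),("z=-ey",-ey),("z=+ex",ex),("z=-ex",-ex)]:
    x=np.array([0,0,-1.]);y=np.cross(zt,x);T=np.stack([x,y,zt],1)
    rv=(Ro.from_matrix(T)*R.inv()).as_rotvec(degrees=True); print(nm,np.round(rv,2),np.round(rv/360,4))
rail=lambda x,y,z:np.array([522.44,-6.75,20])+ex*x+ey*y+np.array([0,0,z])
for y in [90,75,65,60,-30,-50,-55,-58]: print(y,np.round(rail(-8,y,32),1))
print(np.round(-ey,4))
```

```text
0.95 [ 0.24400926 -0.54812339  0.23126396]
[[-0.    -0.914 -0.407]
 [ 0.    -0.407  0.914]
 [-1.     0.     0.   ]]
z=+ey [-1.000e-02 -0.000e+00 -3.003e+01] [-0.     -0.     -0.0834]
z=-ey [ 1.0000e-02 -1.0000e-02  1.4997e+02] [ 0.     -0.      0.4166]
z=+ex [-1.0000e-02  0.0000e+00 -1.2003e+02] [-0.      0.     -0.3334]
z=-ex [-0.000e+00 -1.000e-02  5.997e+01] [-0.     -0.      0.1666]
90 [523.9  83.6  52. ]
75 [522.4  68.7  52. ]
65 [521.3  58.7  52. ]
60 [520.8  53.8  52. ]
-30 [511.3 -35.7  52. ]
-50 [509.2 -55.6  52. ]
-55 [508.7 -60.6  52. ]
-58 [508.4 -63.6  52. ]
[-0.105  -0.9945 -0.    ]
```

Plan: shut the gripper with the jaws along the rail's x, then travel high in steps of at most 0.1 m to above rail (-8, +90).

>>> {"api": "step_arm", "payload": {
  "increments": [
    [0.2,0.45,0,0,0,0.012,255],
    [0.4,0.9,0,0,0,0.024,255]
  ]
}}

```text
t: 1.2
position: [0.2841, -0.4573, 0.2309]
ee_rot: [23.9, 90.0, 146.6]
ft_force: [1.5, -0.0, 0.4]
finger_gap: 0.0517
```

>>> {"api": "step_arm", "payload": {
  "increments": [
    [0.2,0.45,0,0,0,0.012,255],
    [0.4,0.9,0,0,0,0.024,255]
  ]
}}

```text
t: 1.45
position: [0.3243, -0.3667, 0.2314]
ee_rot: [-159.2, 90.0, -27.8]
ft_force: [0.3, 0.3, 0.3]
finger_gap: 0.0124
```

>>> {"api": "step_arm", "payload": {
  "increments": [
    [0.2,0.45,0,0,0,0.012,255],
    [0.4,0.9,0,0,0,0.024,255]
  ]
}}

```text
t: 1.7
position: [0.3643, -0.2767, 0.2315]
ee_rot: [-150.0, 90.0, -9.9]
ft_force: [0.2, 0.6, 0.4]
finger_gap: -0.0004
```

>>> {"api": "step_arm", "payload": {
  "increments": [
    [0.2,0.45,0,0,0,0.012,255],
    [0.4,0.9,0,0,0,0.024,255]
  ]
}}

```text
t: 1.95
position: [0.4044, -0.1866, 0.2316]
ee_rot: [-147.3, 89.9, 1.4]
ft_force: [0.5, -0.3, -0.3]
finger_gap: 0.0001
```

>>> {"api": "step_arm", "payload": {
  "increments": [
    [0.2,0.45,0,0,0,0.012,255],
    [0.4,0.9,0,0,0,0.024,255]
  ]
}}

```text
t: 2.2
position: [0.4444, -0.0965, 0.2316]
ee_rot: [-143.9, 89.9, 13.5]
ft_force: [0.8, -0.5, 0.3]
finger_gap: -0.0002
```

>>> {"api": "step_arm", "payload": {
  "increments": [
    [0.2,0.45,0,0,0,0.012,255],
    [0.4,0.9,0,0,0,0.024,255]
  ]
}}

```text
t: 2.45
position: [0.4844, -0.0065, 0.2316]
ee_rot: [-148.5, 90.0, 17.5]
ft_force: [0.5, -0.9, -0.3]
finger_gap: 0.0004
```

>>> {"api": "step_arm", "payload": {
  "increments": [
    [0.2,0.45,0,0,0,0.012,255],
    [0.4,0.9,0,0,0,0.0226,255],
    [0.4,0.9,0,0,0,0.0226,255],
    [0.4,0.9,0,0,0,0.0226,255]
  ]
}}

```text
t: 2.95
position: [0.5239, 0.0818, 0.2313]
ee_rot: [60.8, 90.0, -125.2]
ft_force: [-0.5, -0.3, 0.6]
finger_gap: -0.0002
```

>>> {"api": "step_arm", "payload": {
  "increments": [
    [0,0,-0.4,0,0,0,255],
    [0,0,-0.8,0,0,0,255],
    [0,0,-0.9,0,0,0,255],
    [0,0,-0.9,0,0,0,255]
  ]
}}

```text
t: 3.45
position: [0.5242, 0.0812, 0.1422]
ee_rot: [162.4, 90.0, -23.6]
ft_force: [0.3, -0.3, 0.4]
finger_gap: -0.0001
```

Run:
```python
from h import *
from scipy.spatial.transform import Rotation as Ro
o=bot.observe(); print(o["t"],o["position"],o["ft_force"])
print(np.round(Ro.from_euler("xyz",o["ee_rot"],degrees=True).as_matrix(),3))
p,d=bot.read_camera("scene"); p=p[:,:,::-1]
cv2.imwrite("pics/s1.png",cv2.resize(p[100:260,180:380],None,fx=3.7,fy=3.7,interpolation=cv2.INTER_CUBIC))
```

```text
3.45 [0.52417233 0.08115756 0.14223769] [ 0.32122035 -0.29436667  0.36679724]
[[ 0.001 -0.106 -0.994]
 [-0.    -0.994  0.106]
 [-1.     0.    -0.001]]
```

View pics/s1.png

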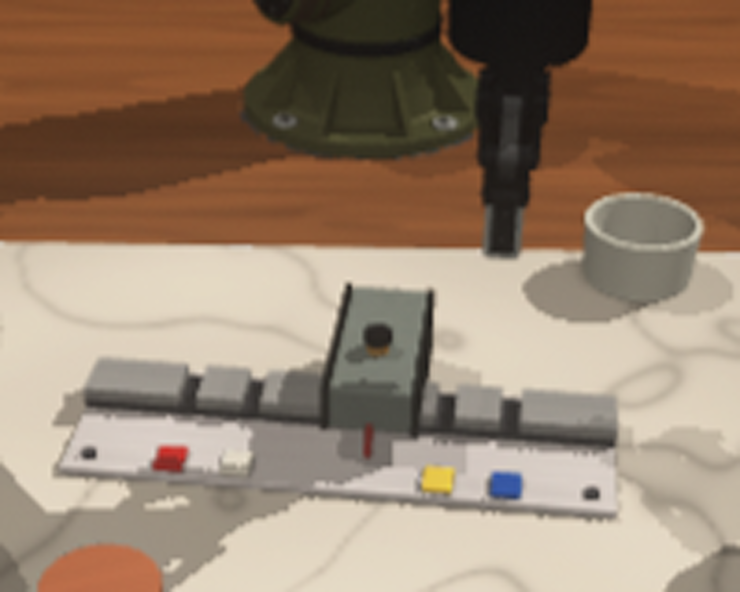

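The scene view shows the shut fingers, about 22 mm wide at the tip, at (500, 250) in the crop. They are clear on the plate_left side, with open rail below. I'll descend to z = 0.054.

>>> {"api": "step_arm", "payload": {
  "increments": [
    [0,0,-0.4,0,0,0,255],
    [0,0,-0.7,0,0,0,255],
    [0,0,-0.88,0,0,0,255],
    [0,0,-0.88,0,0,0,255]
  ]
}}

```text
t: 4.0
position: [0.5241, 0.0817, 0.0534]
ee_rot: [57.4, 90.0, -128.6]
ft_force: [0.3, 0.0, 0.4]
finger_gap: -0.0001
```

>>> {"api": "step_arm", "payload": {
  "increments": [
    [-0.014,-0.14,0,0,0,0,255],
    [-0.027,-0.26,0,0,0,0,255],
    [-0.031,-0.3,0,0,0,0,255],
    [-0.036,-0.34,0,0,0,0,255],
    [-0.042,-0.4,0,0,0,0,255],
    [-0.05,-0.48,0,0,0,0,255],
    [-0.059,-0.56,0,0,0,0,255],
    [-0.068,-0.64,0,0,0,0,255],
    [-0.074,-0.7,0,0,0,0,255],
    [-0.074,-0.7,0,0,0,0,255]
  ]
}}

```text
t: 5.25
position: [0.5166, 0.0115, 0.0534]
ee_rot: [88.5, 90.0, -97.6]
ft_force: [0.5, 1.3, -0.2]
finger_gap: -0.0
```

```bash
cat >> h.py <<'E'
O=np.array([522.44,-6.75]); a=np.radians(-6.03); RR=np.array([[np.cos(a),-np.sin(a)],[np.sin(a),np.cos(a)]])
def rl(P): return np.round((np.asarray(P)[:2]*1000-O)@RR,1)
def look(tag):
    o=bot.observe(); print(o["t"],"tip rail",rl(o["position"]),o["position"][2],o["ft_force"])
    for c,z,w in (("top",.030,(195,165,175,100)),("scene",.030,(180,150,200,110))):
        p,d=bot.read_camera(c)
        x,y,W,H=w
        cv2.imwrite(f"pics/{tag}_{c}.png",cv2.resize(p[y:y+H,x:x+W,::-1],None,fx=4,fy=4,interpolation=cv2.INTER_CUBIC))
        for r in bot.tip_of(c,"pointer")[:2]: print(c,"pointer",round(r["conf"],2),np.round(r["position"],1),rl(onz(c,*r["position"],z)))
E
python3 -c "
from h import *
look('p1')"
```

```text
5.25 tip rail [-7.7 17.6] 0.05339727863102535 [ 0.46947084  1.33962834 -0.19106527]
scene pointer 0.71 [263.8 220.8] [ 46.5 -18.2]
```

View pics/p1_scene.png

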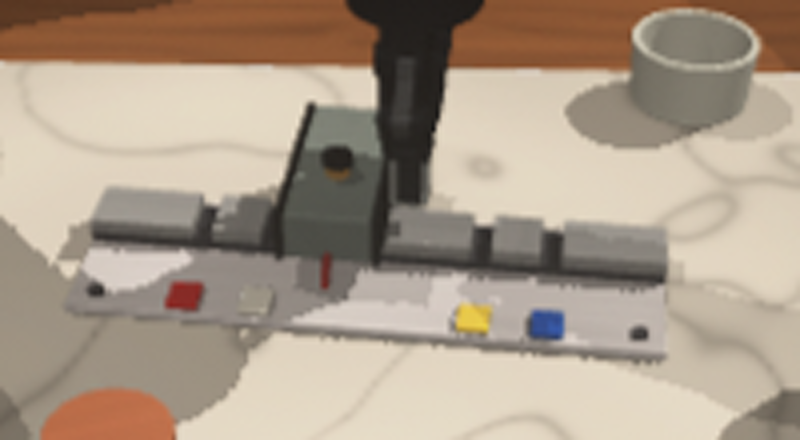

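View pics/p1_top.png

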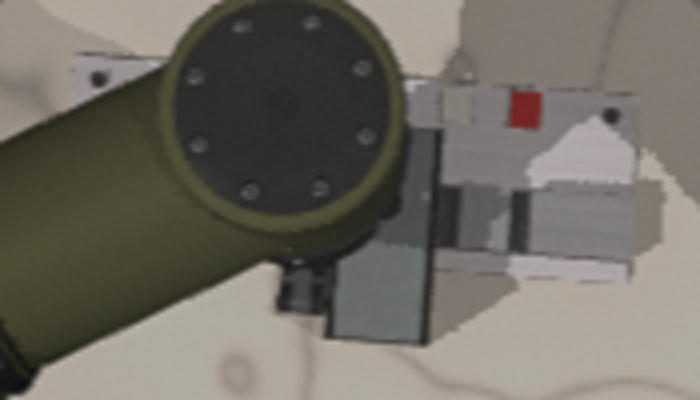

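The carriage now sits at about -22 mm and is following the tip: tip at rail y 17.6, minus 40, gives -22.4. The scene crop shows the pointer tip at (325, 288), short of the white tab. Next I push through the unwanted -60 slot.

>>> {"api": "step_arm", "payload": {
  "increments": [
    [-0.006,-0.06,0,0,0,0,255],
    [-0.013,-0.12,0,0,0,0,255],
    [-0.019,-0.18,0,0,0,0,255],
    [-0.025,-0.24,0,0,0,0,255],
    [-0.032,-0.3,0,0,0,0,255],
    [-0.036,-0.34,0,0,0,0,255],
    [-0.04,-0.38,0,0,0,0,255],
    [-0.042,-0.4,0,0,0,0,255],
    [-0.044,-0.42,0,0,0,0,255],
    [-0.046,-0.44,0,0,0,0,255],
    [-0.048,-0.46,0,0,0,0,255],
    [-0.051,-0.48,0,0,0,0,255],
    [-0.053,-0.5,0,0,0,0,255],
    [-0.055,-0.52,0,0,0,0,255],
    [-0.055,-0.52,0,0,0,0,255]
  ]
}}

```text
t: 7.32
position: [0.5111, -0.0407, 0.0533]
ee_rot: [83.8, 90.0, -102.2]
ft_force: [-0.6, 1.3, -0.5]
finger_gap: 0.0001
```

```bash
python3 -c "
from h import *
look('p2')"
```

```text
7.325 tip rail [ -7.7 -35. ] 0.05331459556926708 [-0.59339901  1.26486072 -0.52868979]
top pointer 0.46 [444.4 247.3] [ -42.6 -375.3]
top pointer 0.2 [138.8 155.8] [119.9 345.8]
scene pointer 0.66 [238.8 220.8] [ 53.6 -73.2]
scene pointer 0.22 [442.4 262. ] [135.5 350.8]
```

View pics/p2_scene.png

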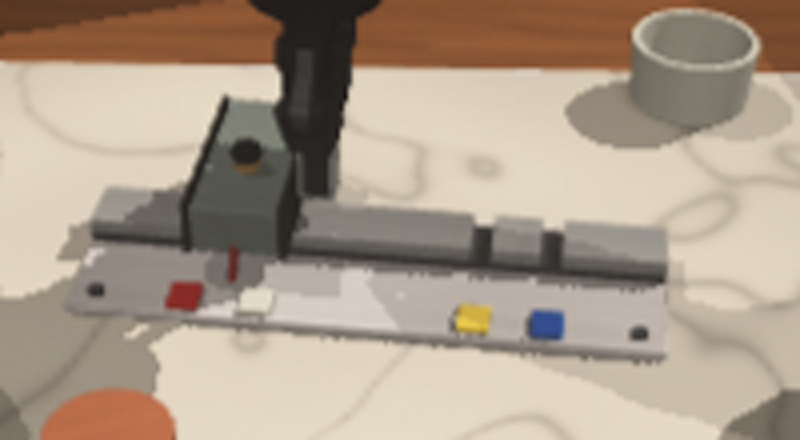

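View pics/p2_top.png

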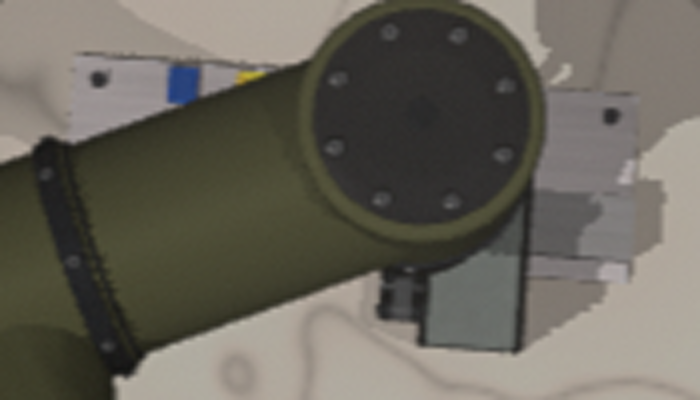

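The carriage is at about -75, past the white slot, with the pointer at crop (232, 280) between the red and white tabs. I'll go 19 mm further, then proceed in 1 mm steps while watching the force.

>>> {"api": "step_arm", "payload": {
  "increments": [
    [-0.004,-0.04,0,0,0,0,255],
    [-0.008,-0.08,0,0,0,0,255],
    [-0.013,-0.12,0,0,0,0,255],
    [-0.016,-0.15,0,0,0,0,255],
    [-0.019,-0.18,0,0,0,0,255],
    [-0.021,-0.2,0,0,0,0,255],
    [-0.021,-0.2,0,0,0,0,255]
  ]
}}

```text
t: 8.4
position: [0.5085, -0.0609, 0.0528]
ee_rot: [44.1, 89.9, -142.0]
ft_force: [-0.6, 0.2, -0.2]
finger_gap: -0.0
```

>>> {"api": "step_arm", "payload": {
  "increments": [
    [-0.001,-0.01,0,0,0,0,255],
    [-0.001,-0.01,0,0,0,0,255],
    [-0.001,-0.01,0,0,0,0,255]
  ]
}}

```text
t: 8.78
position: [0.5088, -0.0612, 0.0532]
ee_rot: [39.9, 90.0, -146.1]
ft_force: [0.3, 0.0, 0.9]
finger_gap: -0.0002
```

>>> {"api": "step_arm", "payload": {
  "increments": [
    [-0.001,-0.01,0,0,0,0,255],
    [-0.001,-0.01,0,0,0,0,255],
    [-0.001,-0.01,0,0,0,0,255]
  ]
}}

```text
t: 9.15
position: [0.5088, -0.0622, 0.0533]
ee_rot: [64.5, 90.0, -121.5]
ft_force: [0.1, -0.2, -1.2]
finger_gap: 0.0003
```

```bash
python3 -c "
from h import *
look('p3')"
```

```text
9.15 tip rail [ -7.7 -56.5] 0.053283203053964764 [ 0.14767236 -0.24860929 -1.15999548]
scene pointer 0.75 [226.4 221.2] [  58.5 -100.1]
```

View pics/p3_scene.png

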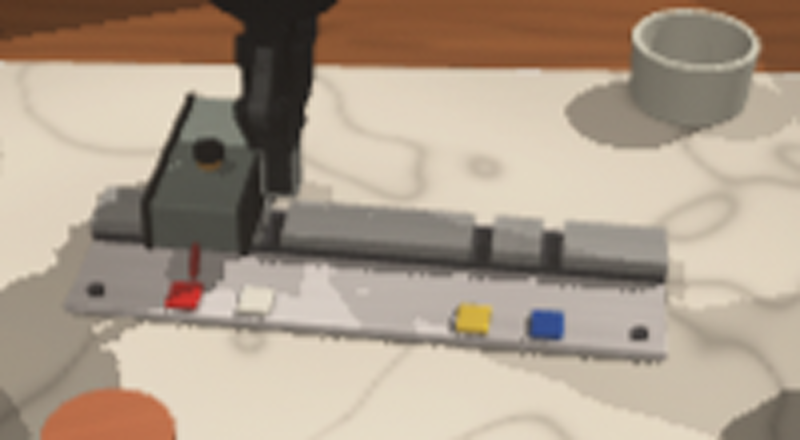

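The force fell to about zero before the last steps, which fits the carriage having been drawn in. The pointer at crop (194, 278) lines up with the red tab, and the knob looks lower. I'll back off, lift and check.

>>> {"api": "step_arm", "payload": {
  "increments": [
    [0.01,0.1,0,0,0,0,255],
    [0.03,0.3,0,0,0,0,255],
    [0.04,0.4,0.2,0,0,0,255],
    [0.04,0.5,0.6,0,0,0,255],
    [0.04,0.6,1,0,0,0,255],
    [0.04,0.6,1,0,0,0,255]
  ]
}}

```text
t: 10.1
position: [0.5146, -0.0008, 0.1573]
ee_rot: [-162.6, 89.6, 11.4]
ft_force: [0.0, -0.1, -1.3]
finger_gap: -0.0003
```

>>> {"api": "step_arm", "payload": {
  "increments": [
    [-0.3,0.4,0.3,0,0,0,255],
    [-0.6,0.8,0.6,0,0,0,255],
    [-0.7,1,0.6,0,0,0,255]
  ]
}}

```text
t: 10.48
position: [0.4425, 0.0998, 0.2158]
ee_rot: [-141.8, 89.7, 32.2]
ft_force: [0.3, -0.0, -0.8]
finger_gap: -0.0001
```

>>> {"api": "step_arm", "payload": {
  "increments": [
    [-0.1,0.5,0,0,0,0,255],
    [-0.2,1,0,0,0,0,255],
    [-0.2,1,0,0,0,0,255],
    [-0.2,1,0,0,0,0,255]
  ]
}}

```text
t: 10.98
position: [0.4226, 0.1979, 0.2128]
ee_rot: [53.4, 89.9, -132.6]
ft_force: [-0.1, -0.5, -0.2]
finger_gap: -0.0
```

```bash
python3 -c "
from h import *
look('p4')
p,d=bot.read_camera('top');cv2.imwrite('pics/full4.png',p[:,:,::-1])
for n in ['plate_left','plunger_cap']:
  for c in ['top','scene']:
    for r in bot.tip_of(c,n)[:1]: print(c,n,r['conf'],rl(onz(c,*r['position'],.02)))
"
```

```text
10.975 tip rail [-120.8  193.1] 0.21275029532029543 [-0.0745276  -0.54143136 -0.23900998]
top pointer 0.8 [321.2 198.2] [ 49.8 -89.5]
scene pointer 0.95 [226.6 219.7] [  53.  -100.9]
scene pointer 0.54 [228.3 222.7] [ 63.4 -94.8]
top plate_left 0.5 [251.1  67.2]
scene plate_left 0.51 [  3.6 -93.7]
top plunger_cap 0.5 [ 194.6 -295. ]
scene plunger_cap 0.41 [-193.2  182.5]
```

View pics/p4_scene.png

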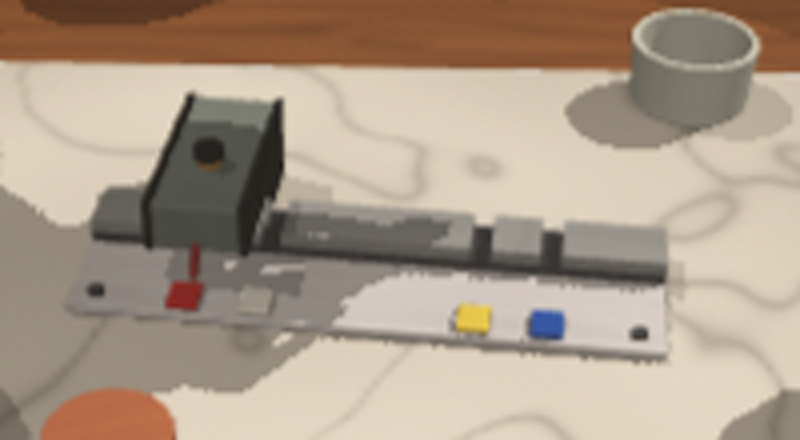

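View pics/p4_top.png

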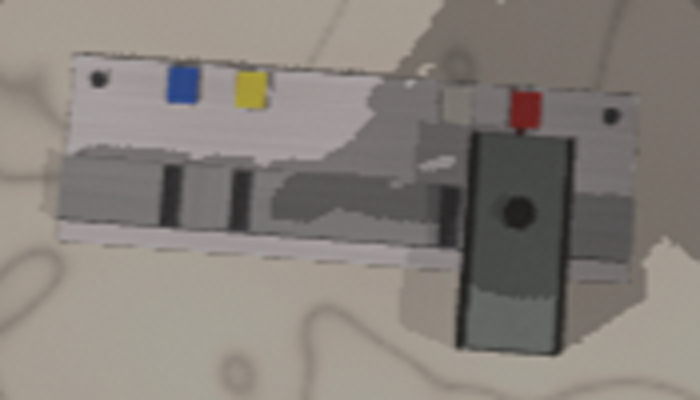

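View pics/full4.png

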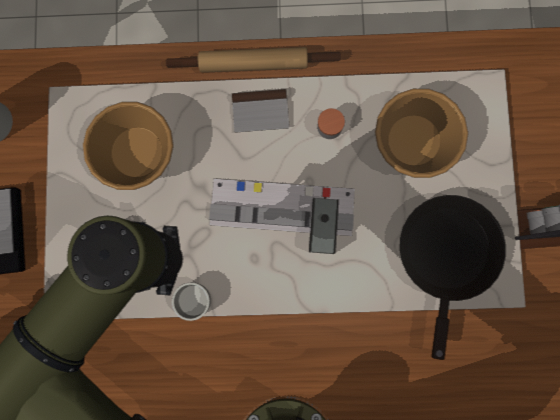

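Run:
```python
from h import *
def fz(pts,f,ox,oy): return [(ox+(u+.5)/f-.5,oy+(v+.5)/f-.5) for u,v in pts]
C=[rl(onz("top",*p,.073)) for p in fz([(470,131),(575,137),(557,354),(457,347)],4,195,165)]
print("corners",C,np.mean(C,0))
k=[rl(onz("top",*p,.085)) for p in fz([(519,212)],4,195,165)]; print("knob",k)
print("ptr scene",[rl(onz("scene",*p,.030)) for p in fz([(193,281)],4,180,150)])
# depth-based: heights of top and knob
for c in ("top","scene"):
    p,d=bot.read_camera(c); kk=bot.camera_params(c)
    for z in (.084,.087):
        u,v=proj(c,np.array([*(O+RR@[0,-100])/1000,z]));
        print(c,z,(round(u,1),round(v,1)))
    u,v=int(round(u)),int(round(v))
    def P(u,v):
        o,r=ray(c,u,v,kk); return (o+r*d[v,u])*1000
    print(np.array([[round(P(x,y)[2]) for x in range(u-9,u+10)] for y in range(v-5,v+9)]))
    y,x=v-20,u-20
    cv2.imwrite(f"pics/k_{c}.png",cv2.resize(p[y:y+40,x:x+40,::-1],None,fx=14,fy=14,interpolation=cv2.INTER_CUBIC))
```

```text
corners [array([ 44.1, -67. ]), array([  44.9, -125.5]), array([ -76.2, -122.9]), array([-76.4, -67.8])] [-15.9 -95.8]
knob [array([ -0.6, -96.4])]
ptr scene [array([ 53.3, -97.9])]
top 0.084 (np.float64(326.0), np.float64(217.5))
top 0.087 (np.float64(326.1), np.float64(217.4))
[[74 71 74 76 72 74 72 77 70 76 75 72 73 75 68 73 75 70 74]
 [73 72 74 73 74 70 75 73 74 77 71 72 71 74 70 74 72 72 73]
 [68 77 72 77 75 76 70 82 82 80 75 70 68 74 70 72 75 73 74]
 [75 72 67 76 75 82 84 84 88 87 85 81 76 77 71 73 72 70 72]
 [69 73 76 77 77 88 83 91 83 87 84 87 71 73 74 75 69 71 77]
 [75 72 70 71 83 85 84 88 84 83 84 89 72 74 75 76 77 74 73]
 [75 74 71 73 81 87 85 82 85 91 86 86 71 72 71 73 71 73 72]
 [72 74 74 73 82 88 86 84 85 88 86 85 72 77 73 75 72 75 70]
 [73 76 76 78 72 87 83 82 86 83 85 85 72 70 74 76 72 74 79]
 [71 75 71 73 74 70 82 87 81 82 83 73 73 69 71 72 73 71 71]
 [74 70 70 74 75 73 68 70 72 71 70 74 74 71 71 74 71 78 74]
 [78 73 77 74 75 74 70 76 76 75 69 74 78 73 74 76 72 75 75]
 [77 73 72 75 72 75 75 73 72 73 72 70 70 72 71 71 73 71 74]
 [75 74 77 75 76 74 74 71 68 71 72 72 74
[... 557 characters left out ...]
  74  85  85  85  85  86  86  86  74  72  73
   73]
 [ 74  74  73  72  74  74  73  86  86  86  85  86  87  86  84  74  71  72
   72]
 [ 73  72  72  74  74  74  72  84  86  86  86  85  86  84  83  74  73  73
   74]
 [ 75  74  74  73  75  73  73  80  83  82  85  83  84  84  80  72  73  72
   73]
 [ 74  73  72  73  73  73  73  78  81  79  82  83  82  82  73  72  72  73
   71]
 [ 72  72  72  74  75  73  73  74  74  77  79  78  78  74  74  73  72  71
   72]
 [ 73  74  73  73  74  74  73  72  74  74  75  76  74  73  74  74  73  72
   73]
 [ 72  74  74  74  73  72  72  73  72  72  75  72  74  74  73  74  74  73
   73]
 [ 73  74  73  73  74  73  72  74  73  73  73  74 578  74  73  73  73  74
   73]]
```

These checks disagree with a click. The carriage's top corners and knob give about -96 mm, and the knob top reads about 86 mm, which is nearer "up" (87) than "dropped" (84). It has likely stopped just short, so I'll go back and push about 4 mm further in fine steps.

>>> {"api": "step_arm", "payload": {
  "increments": [
    [0.2,-0.4,0,0,0,0,255],
    [0.4,-0.8,0,0,0,0,255],
    [0.4,-0.8,0,0,0,0,255]
  ]
}}

```text
t: 11.9
position: [0.4635, 0.1158, 0.2132]
ee_rot: [78.2, 90.0, -108.0]
ft_force: [-0.2, 0.0, -0.1]
finger_gap: -0.0003
```

>>> {"api": "step_arm", "payload": {
  "increments": [
    [0.2,-0.4,0,0,0,0,255],
    [0.4,-0.8,0,0,0,0,255],
    [0.4,-0.8,0,0,0,0,255]
  ]
}}

```text
t: 12.28
position: [0.5033, 0.0363, 0.2129]
ee_rot: [38.7, 89.9, -147.5]
ft_force: [-0.5, -0.0, 0.9]
finger_gap: 0.0001
```

>>> {"api": "step_arm", "payload": {
  "increments": [
    [0.05,-0.4,0,0,0,0,255],
    [0.09,-0.74,0,0,0,0,255],
    [0.09,-0.74,0,0,0,0,255],
    [0.09,-0.74,-0.4,0,0,0,255],
    [0.09,-0.74,-0.8,0,0,0,255],
    [0.09,-0.74,-0.9,0,0,0,255],
    [0.09,-0.74,-0.9,0,0,0,255]
  ]
}}

```text
t: 13.15
position: [0.5119, -0.0355, 0.1239]
ee_rot: [103.0, 90.0, -82.9]
ft_force: [-0.0, 0.3, 0.8]
finger_gap: -0.0002
```

>>> {"api": "step_arm", "payload": {
  "increments": [
    [0,0,-0.4,0,0,0,255],
    [0,0,-0.7,0,0,0,255],
    [0,0,-0.7,0,0,0,255],
    [-0.01,-0.1,-0.7,0,0,0,255],
    [-0.02,-0.2,-0.7,0,0,0,255],
    [-0.026,-0.25,-0.7,0,0,0,255],
    [-0.026,-0.25,-0.7,0,0,0,255]
  ]
}}

```text
t: 14.02
position: [0.5094, -0.0616, 0.0538]
ee_rot: [-163.9, 90.0, 10.0]
ft_force: [-0.1, 0.4, 0.4]
finger_gap: 0.0001
```

>>> {"api": "step_arm", "payload": {
  "increments": [
    [-0.001,-0.01,0,0,0,0,255],
    [-0.002,-0.02,0,0,0,0,255],
    [-0.002,-0.02,0,0,0,0,255]
  ]
}}

```text
t: 14.4
position: [0.509, -0.0631, 0.0532]
ee_rot: [27.9, 90.0, -158.1]
ft_force: [0.5, 0.6, -0.5]
finger_gap: 0.0001
```

>>> {"api": "step_arm", "payload": {
  "increments": [
    [-0.001,-0.01,0,0,0,0,255],
    [-0.001,-0.01,0,0,0,0,255]
  ]
}}

```text
t: 14.65
position: [0.5089, -0.0641, 0.0532]
ee_rot: [25.5, 90.0, -160.5]
ft_force: [-0.1, 0.6, -0.1]
finger_gap: 0.0003
```

```bash
cat >> h.py <<'E'
def knob(yc):
    p,d=bot.read_camera("scene"); kk=bot.camera_params("scene"); o=kk["world_from_camera"][:3,3]
    u,v=proj("scene",[*(O+RR@[0,yc])/1000,.0865],kk); u,v=int(round(u)),int(round(v)); Z=[];S=[]
    for y in range(v-12,v+13):
        for x in range(u-12,u+13):
            oo,r=ray("scene",x,y,kk); P=oo+r*d[y,x]
            if .0825<P[2]<.09: Z.append([*rl(P),P[2]*1000])
            elif .070<P[2]<.077: S.append(P[2]*1000)
    Z=np.array(Z); print("knob n",len(Z),"med",np.median(Z,0),"z90",np.percentile(Z[:,2],80),"flat",np.median(S))
E
python3 -c "
from h import *
look('p5'); knob(-98)"
```

```text
14.65 tip rail [ -7.5 -58.5] 0.05320745574914147 [-0.10294086  0.58413798 -0.08425808]
top pointer 0.48 [328.2 128.6] [215.8 -95.3]
scene pointer 0.89 [225.6 219.7] [  53.3 -103.1]
knob n 24 med [  -1.1        -100.3          83.67169549] z90 84.34907134253291 flat 73.25149582537249
```

View pics/p5_scene.png

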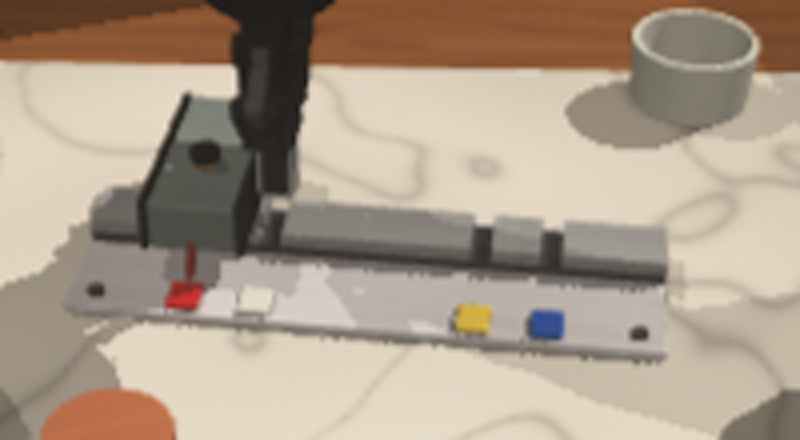

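It has clicked now: the knob top has dropped to 84 mm, its y is -100.3, and the contact force is about zero. Backing off and checking again.

>>> {"api": "step_arm", "payload": {
  "increments": [
    [0.01,0.1,0,0,0,0,255],
    [0.03,0.3,0,0,0,0,255],
    [0.04,0.4,0.2,0,0,0,255],
    [0.04,0.5,0.6,0,0,0,255],
    [0.04,0.6,1,0,0,0,255],
    [0.04,0.6,1,0,0,0,255]
  ]
}}

```text
t: 15.65
position: [0.5147, -0.0028, 0.1574]
ee_rot: [-162.6, 89.6, 11.5]
ft_force: [-0.6, -0.3, -1.0]
finger_gap: -0.0002
```

>>> {"api": "step_arm", "payload": {
  "increments": [
    [-0.3,0.4,0.3,0,0,0,255],
    [-0.6,0.8,0.6,0,0,0,255],
    [-0.7,1,0.6,0,0,0,255]
  ]
}}

```text
t: 16.02
position: [0.4426, 0.0978, 0.2157]
ee_rot: [-141.8, 89.7, 32.2]
ft_force: [1.5, -0.1, -0.6]
finger_gap: -0.0001
```

>>> {"api": "step_arm", "payload": {
  "increments": [
    [-0.1,0.5,0,0,0,0,255],
    [-0.2,1,0,0,0,0,255],
    [-0.2,1,0,0,0,0,255],
    [-0.2,1,0,0,0,0,255],
    [-0.2,1,0,0,0,0,255]
  ]
}}

```text
t: 16.65
position: [0.4231, 0.1952, 0.2132]
ee_rot: [55.1, 90.0, -131.0]
ft_force: [-0.2, -0.7, 0.2]
finger_gap: 0.0002
```

```bash
python3 -c "
from h import *
look('p6'); knob(-100); knob(-100)
p,d=bot.read_camera('top');cv2.imwrite('pics/full6.png',p[:,:,::-1])
print(bot.observe()['qd'])
"
```

```text
16.65 tip rail [-120.   190.4] 0.2131534697985451 [-0.23003638 -0.72962434  0.21198891]
top pointer 0.91 [323.8 198. ] [ 50.6 -95.5]
top pointer 0.61 [136.9 155.3] [120.8 350.4]
knob n 23 med [  -2.6       -100.2         83.7343707] z90 84.34302867709455 flat 73.27732330829728
knob n 24 med [  -0.55      -100.75        83.8557102] z90 84.51051362354053 flat 73.35462202575182
[ 0.27294212  0.03943401 -0.06230174  0.05208313 -0.05500659 -0.01269314]
```

View pics/p6_top.png

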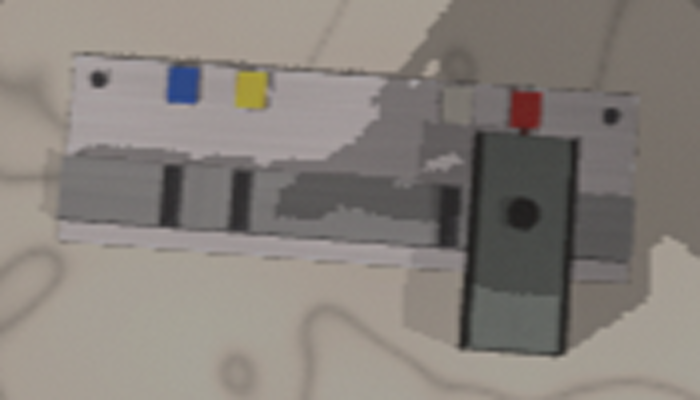

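View pics/full6.png

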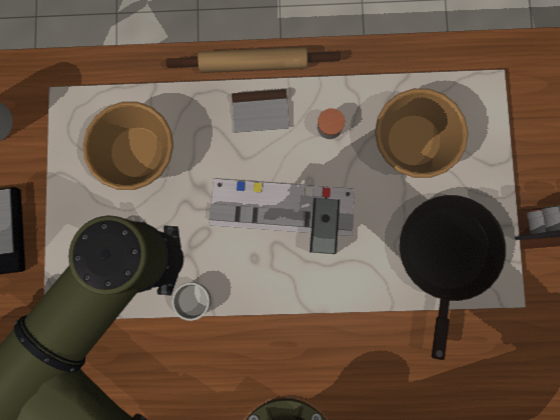

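Run:
```python
from h import *
a=np.mean([bot.read_camera("top")[0].astype(float) for _ in range(6)],0)
s=a[183:206,300:350]
cv2.imwrite("pics/z7.png",cv2.resize(s[:,:,::-1].astype(np.uint8),None,fx=15,fy=15,interpolation=cv2.INTER_CUBIC))
red=a[:,:,0]-(a[:,:,1]+a[:,:,2])/2
for v in range(186,202): print(v,np.round(red[v,319:334]).astype(int))
R0=lambda r0,r1,c0,c1:[ (np.clip(red[r0:r1,c0:c1],8,None)-8)*1.0]
```

```text
186 [ 6  6  6  7  7  8  8  8  7  8  9  9 10 10 10]
187 [ 5  5  5  9 21 21 17 13  7  6  7  6  4  6  7]
188 [ 6  5  5 17 54 69 68 67 66 66 66 42  7  5  6]
189 [ 6  5  4 20 63 75 74 74 74 76 72 37  6  5  5]
190 [ 5  5  4 21 65 74 72 73 73 74 66 30  5  4  5]
191 [ 6  5  5 23 68 74 72 72 73 73 64 30  6  5  5]
192 [ 6  6  5 26 69 74 73 73 73 75 65 30  5  5  5]
193 [ 5  5  5 29 70 74 74 72 74 75 64 28  6  5  6]
194 [ 6  5  6 30 72 74 73 74 74 74 57 24  6  6  6]
195 [ 5  5  6 33 72 75 74 74 76 75 55 21  5  5  6]
196 [ 5  5  8 31 60 61 64 67 71 68 46 16  5  5  5]
197 [ 5  5  4  5  7 10 26 29 20 16 12  6  5  5  5]
198 [ 2  2  2  2  3  5 16 19 10  4  4  5  6  5  6]
199 [0 0 0 0 0 0 0 1 0 0 0 2 2 2 3]
200 [-1  0  0  0 -1  0 -1 -1 -1 -1 -1  0  0  0  0]
201 [ 0 -1  0  0  0  0 -1 -1 -1 -1 -1  0  0  0  0]
```

View pics/z7.png

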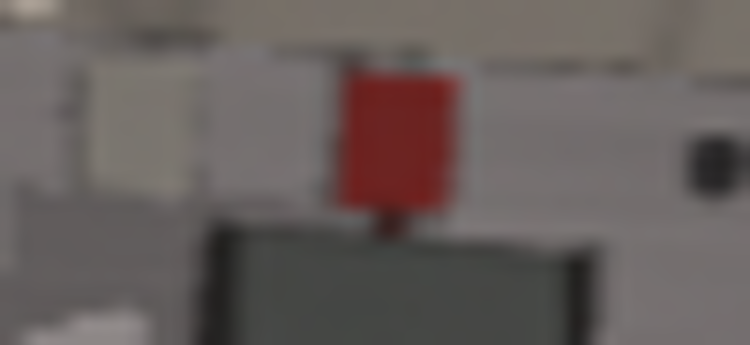

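Run:
```python
from h import *
A=cv2.imread("pics/p4_scene.png",0).astype(np.float32);B=cv2.imread("pics/p6_scene.png",0).astype(np.float32)
# carriage shift p4->p6 in px
for nm,x,y,w,h in [("scene carr",150,200,90,50),("scene knob",185,130,45,40)]:
    r=cv2.matchTemplate(B[y-30:y+h+30,x-30:x+w+30],A[y:y+h,x:x+w],cv2.TM_CCOEFF_NORMED);_,m,_,l=cv2.minMaxLoc(r);print(nm,m,(l[0]-30)/4,(l[1]-30)/4)
A=cv2.imread("pics/p4_top.png",0).astype(np.float32);B=cv2.imread("pics/p6_top.png",0).astype(np.float32)
for nm,x,y,w,h in [("top carr",440,280,140,90),("top knob",495,190,50,50)]:
    r=cv2.matchTemplate(B[y-30:y+h+30,x-30:x+w+30],A[y:y+h,x:x+w],cv2.TM_CCOEFF_NORMED);_,m,_,l=cv2.minMaxLoc(r);print(nm,m,(l[0]-30)/4,(l[1]-30)/4)
for c in("scene","top"): print(c,[np.round(proj(c,[*(O+RR@[0,y])/1000,z]),2) for y,z in((-96.5,.087),(-100,.0837),(-98.5,.087))])
```

```text
scene carr 0.9778425693511963 -1.0 -0.25
scene knob 0.9902769923210144 -1.0 0.5
top carr 0.994445264339447 1.0 0.0
top knob 0.9923534989356995 1.0 0.25
scene [array([232.01, 185.55]), array([230.56, 186.68]), array([231.14, 185.49])]
top [array([324.52, 217.28]), array([326.01, 217.55]), array([325.43, 217.35])]
```

The averaged close-up puts the pointer at column 325.8 and the red tab's centre line at 325.7, a difference of about 0.3 mm. The knob top is at about 84 mm (dropped) and the hand is well away. Handing in.

```bash
python3 -c "
from bench import bot
print(bot.hand_in(), bot.observe()['t'])"
```

```text
the job is handed in; nothing more can be done
the job is handed in; nothing more can be done
```

The stop is in the slot marked by the red tab (-100 mm on the rail). I handed the job in after about 17.5 s of the 40 s, with the hand well clear. I shut the gripper and only pushed, on the +y end plate (plate_left), taking the stop past the white tab's slot on the way.

- **First push fell short:** it stopped at about -96 to -97 mm with the knob still up, at about 86 mm. I only saw this after backing off, so I went back and pushed 2 mm further.
- **Last checks:**
  - The pointer is within about 0.3 mm of the red tab's centre line.
  - The knob top is at about 84 mm, the dropped height, and the knob's depth reading puts the stop at -100 to -101 mm.
  - The last top view shows the skillet, baskets, ramekin, scraper and copper-capped tin where they were. The arm hid tin_b in that view, but the tool stayed high on that side.
- **Checks that disagreed:**
  - The network's pointer readings from the top camera gave -95.5 mm. I relied on the averaged close-up and the depth readings instead.
  - Between the short push and the final position the knob dropped about 2 mm in the images, not the full 3.3 mm. It may already have been partly down after the first push.

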